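# Gauge the roller gap of a bench dough sheeter

## Task

The dough sheeter's thickness scale has slipped, so find its roller gap with the gauge leaves from the fitted tray: starting with the thinnest, lay a leaf flat on the feed board and slide its end in under the upper roller, and go on to thicker leaves until you have one that goes in and the next size up, pushed gently against the roller, that binds. Leave the thickest leaf that goes lying half way through the rollers, square to them, with its scribed mid line under the roller, so that the scale can be reset to it; leave every other leaf lying flat, on the feed board or in the tray. Do not force the roller out of its setting, and leave the rest of the kitchen things alone.

Things in the scene. Friction and masses are not known exactly. Their poses are not given: they have to be found in the camera images.
- sheeter: Fixed bench dough sheeter, left or right of the tray. Wooden boards 340 mm wide, top 60 mm up, run along its +x (feed direction, away from the robot) from x -110 to 360 mm through two rollers at x 160. Origin on the worktop, z up. Cheeks 12 mm thick at y +-179, x 123 to 197, 173 mm high with knobs; tie bar at x 190, z 140; crank to y -269 at x 160.
- nip (a point): Point on the board top (60 mm above the worktop) straight under the axis of the upper roller, half way along it; axes as the sheeter's. The lower roller is flush with the boards. The upper roller is a plain steel cylinder 50 mm in diameter, 340 mm long (y -170 to 170). Three leaves have room side by side. A pastry brush lies on the run-out board, 100 mm or more beyond.
- roller_front (a point): Point on the feed board top, 25 mm before nip, straight under the foremost line of the upper roller. The unknown gap between board and roller is 9 to 15 mm, the same all along the roller and different each time. The roller does not lift: a leaf thicker than the gap meets it and stops dead, its end 2 to 20 mm before the nip line; a thinner one slides on through.
- tray: Fixed wooden tray 179 (x) by 183 (y) mm; floor 8, ribs 24 mm above the worktop. Origin under its centre. The leaves lie flat along x at y -62 (thinnest), 0, 62 mm (thickest). Their ends are in close slots; a finger channel 68 mm wide crosses along y at x 0, so here a leaf can be gripped only across its middle, with 34 mm between neighbours.
- leaf_a: Gauge leaf, plain aluminium bar 160 mm long (x), 28 mm wide (y), 8 mm thick, 0.10 kg, one punched dot; the thinnest. Origin at the centre of its underside, z up. A dark line is scribed across the top at mid length. Either end may go first.
- leaf_b: Gauge leaf as leaf_a but 12 mm thick, 0.15 kg, two punched dots.
- leaf_c: Gauge leaf as leaf_a but 16 mm thick, 0.19 kg, three punched dots.
- spice_jar: Bystander: glass jar 52 mm across, 90 mm high, standing beyond the tray. Origin under its centre.
- measuring_cup: Bystander: steel cup 68 mm across, 60 mm high, standing beyond the tray. Origin under its centre.
Mind the look-alikes: they are no part of the job. Leave any green look-alike of the leaf_b alone.

How it is judged (in metres and radians):
On the way, in this order (a step that is already met when the one before it is completed fails the run):
1. the thinnest leaf has gone in: flat on the board, its end at least 8 mm past the roller line (z of leaf_a in the frame of nip between -0.004 and 0.006 m and y of leaf_a in the frame of nip between -0.16 and 0.16 m and angle between leaf_a's own z axis and vertical below 0.12 rad and angle between the x axis of leaf_a and the x axis of sheeter, either way round below 0.17 rad and x of leaf_a in the frame of nip between -0.072 and 0.06 m), for 0.1 s.
2. the size above the one that goes has been tried and has bound: flat on the board, its end pressed against the upper roller (((z of upper_roller in the frame of nip between 0.0322 and 0.0378 m and z of leaf_b in the frame of nip between -0.004 and 0.006 m and y of leaf_b in the frame of nip between -0.16 and 0.16 m and angle between leaf_b's own z axis and vertical below 0.12 rad and angle between the x axis of leaf_b and the x axis of sheeter, either way round below 0.17 rad and x of leaf_b in the frame of nip between -0.11 and -0.078 m and contact force between leaf_b and upper_roller above 1 N) or (z of upper_roller in the frame of nip between 0.0362 and 0.0418 m and z of leaf_c in the frame of nip between -0.004 and 0.006 m and y of leaf_c in the frame of nip between -0.16 and 0.16 m and angle between leaf_c's own z axis and vertical below 0.12 rad and angle between the x axis of leaf_c and the x axis of sheeter, either way round below 0.17 rad and x of leaf_c in the frame of nip between -0.11 and -0.078 m and contact force between leaf_c and upper_roller above 1 N))), for 0.06 s.
At the end, for the whole second after the job is handed in: The thickest leaf that goes (one within 0.8 mm of the gap, or the one below it) lies flat through the rollers, mid line within 12 mm of the roller line, square within 10 degrees; the other leaves lie flat (within 7 degrees) and still on the feed board or in the tray (((z of upper_roller in the frame of nip between 0.0322 and 0.0378 m and z of leaf_a in the frame of nip between -0.004 and 0.006 m and y of leaf_a in the frame of nip between -0.16 and 0.16 m and angle between leaf_a's own z axis and vertical below 0.12 rad and angle between the x axis of leaf_a and the x axis of sheeter, either way round below 0.17 rad and x of leaf_a in the frame of nip between -0.012 and 0.012 m) or (z of upper_roller in the frame of nip between 0.0362 and 0.0418 m and z of leaf_b in the frame of nip between -0.004 and 0.006 m and y of leaf_b in the frame of nip between -0.16 and 0.16 m and angle between leaf_b's own z axis and vertical below 0.12 rad and angle between the x axis of leaf_b and the x axis of sheeter, either way round below 0.17 rad and x of leaf_b in the frame of nip between -0.012 and 0.012 m)) and angle between each of leaf_a, leaf_b, leaf_c's own z axis and vertical below 0.12 rad and height (world z) of leaf_a between 0.004 and 0.08 m and linear speed of each of leaf_a, leaf_b, leaf_c below 0.02 m/s and height (world z) of leaf_b between 0.004 and 0.08 m and height (world z) of leaf_c between 0.004 and 0.08 m); the robot touches nothing.
It fails at once if the upper roller is forced 1.5 mm or more out of its setting (distance of upper_roller from where it was at the start of the episode above 0.0015 m).
It fails at once if a bystander is pushed more than 25 mm (distance of any of spice_jar, measuring_cup, pastry_brush_c0, dough_scraper_c0, knife_c1, oil_bottle_c0, sauce_bottle_c0, rolling_pin_c0 from where it was at the start of the episode above 0.025 m).
It also fails if it takes over 72 s, if anything falls off the work surface, if the arm or the gripper's body presses on something with over 40 N, if the wrist force passes 120 N, or if a joint passes its speed limit or range.

## Robot

A 6-joint arm with a two-finger parallel gripper is mounted at the origin on the work surface. World frame = base frame: x ahead of the robot, y to its left, z up, the work surface at z = 0. Lengths are in mm, angles in rad, forces in N, time in s.
With the tool pointing down it reaches from about 300 to 775 mm from the base axis. Payload 14.6 kg.
Tool frame: the origin (TCP) lies between the finger pads; the fingertips stand 25 mm ahead of it and the grasp point (between the pads) lies 6 mm ahead of it; z points along the fingers, y is the line along which they close (so a half turn about z gives the same grasp; the last joint's range is limited). The gripper opens to 94 mm and grips with 3 to 60 N. Pads are 16 mm wide; open, the fingers measure 119 mm over their backs; the gripper's body (75 mm by 177 mm) begins 78 mm behind the grasp point.
Start: joints at [-1.21, 0.3, 1.521, -0, 1.321, -0.067], TCP at [228.171, -500.427, 230.446] pointing down, gripper open.
Joint ranges: [-3.03, 3.03], [-0.79, 2.21], [0.23, 2.52], [-1.04, 4.18], [0, 3.07], [-2.55, 2.55]. Speed limits (rad/s): [2.22, 2.22, 2.57, 3.14, 3.14, 3.14].

## Interface

Orientations are given as [roll, pitch, yaw] about the fixed x, y, z axes, in that order (R = Rz(yaw) Ry(pitch) Rx(roll)).
In Python, from cell import manip gives the robot as it stands. The module is installed in compiled form; this text tells all that it offers.
- The arm moves only by the tool step_arm, never from a script. Its argument "series" is one flat list of numbers, 5 for each row, row after row: the shift along the world's x, y, z in mm, then the turn about the world's z in rad, then the closure, from 0 (fully open) to 1 (shut). In form: [dx, dy, dz, spin, jaw, dx, dy, dz, spin, jaw, ...]. A call has 1 to 20 rows; each row shifts and turns the commanded pose from where the row before left it; what a row does not reach is not made up. A row lasts 1/8 s, in which the tool goes at most 62.5 mm and 10.7 degrees, less where a joint would pass 70% of its speed; a pose out of reach is approached as far as the arm can. A call is refused whole if a number of a shift passes 62.5 or a number of a turn 0.188, either way. A call with a gripper value outside its range is refused whole. The fingers move at their own pace and stop on an object; "squeeze" is the grip in N (left out, the last holds). Time passes only in rows, so rows that do not move let the fingers close. It gives the time, the measured TCP pose, the force, the opening and the grip force at its end, in the units of the state.
- manip.read_state(): the state, without advancing time (a new reading comes with each control period).
- manip.camera(name): name is "side" or "top"; returns (picture, depth): 420x560x3 uint8, blue, green, red; 420x560 float32, mm along the optical axis (not along the pixel's ray), 0 where there is no reading.
- manip.camera_info(name): a dict with "fovy" (degrees; the focal length in pixels is half the picture's height over the tangent of half this angle, whatever the lens; pixels are square), "cx", "cy" (the principal point, pixels), "k1" (the pictures are not rectified: a ray, as slopes to the right and down, at radius r is drawn at 1 + k1 r^2 times it, then the intrinsics apply), "eye" and "orientation" of the camera in the world. Camera axes: x right, y down, z forward; pixel columns grow to the right and rows downward; lengths in mm; the calibration is good to about 2 mm. A picture is of the moment at which its call begins. camera_info takes no time and is no camera call.
- manip.sign_off(): hands the job in; it is judged then, once.
The state is a dict: "clock": time; "joints": joint angles; "qd": joint speeds; "effort": joint torques, N m; "eef_pos": TCP position; "eef_rot": TCP orientation; "wrist_force": force on the tool from outside, world axes, zero at the start; "moment": the same for the moment, N m; "finger_gap": finger opening in mm; "finger_force": force on a finger pad.
Only numpy, scipy, OpenCV 4.12 (cv2) and the standard library are available. Lean on these libraries where they do the work, as an engineer would, in place of code of your own. Each camera call takes 0.05 s, during which the arm holds its last target. There are 200 camera calls.

## Working session

There is one attempt and no reset: what is moved stays moved. The work goes in short steps, Python scripts to look and compute and a tool call to move; the robot and the scene stay as the last step left them, time stands still between calls to the robot, and variables do not carry over. Pictures are saved under pics/ and viewed, at most 10 in all, crops included, and the job is handed in when it is done.

Besides the shell and the picture viewer there is one more tool, called after "Call:" by a JSON object that holds its "name" and its "arguments", one argument or row to a line. step_arm: Moves the arm, as the interface text tells. Its arguments: {"type":"object","properties":{"series":{"type":"array"},"squeeze":{"type":"number"}},"required":["series"]}

```bash
mkdir -p pics; cat > h.py <<'E'
import numpy as np, cv2
from cell import manip
from scipy.spatial.transform import Rotation as R
def K(n):
    i=manip.camera_info(n); f=210/np.tan(np.radians(i['fovy'])/2)
    return i,f
def rot(i):
    o=np.array(i['orientation'],float)
    return o if o.shape==(3,3) else R.from_euler('xyz',o).as_matrix()
def rays(n,uv):
    i,f=K(n); uv=np.asarray(uv,float).reshape(-1,1,2)
    s=cv2.undistortPoints(uv,np.array([[f,0,i['cx']],[0,f,i['cy']],[0,0,1]]),np.array([i['k1'],0,0,0.]))[:,0]
    return np.array(i['eye'],float),s,rot(i)
def plane(n,uv,z):
    e,s,M=rays(n,uv); d=np.c_[s,np.ones(len(s))]@M.T
    return e+d*((z-e[2])/d[:,2])[:,None]
def cloud(n,dep):
    v,u=np.mgrid[:420,:560]
    e,s,M=rays(n,np.c_[u.ravel(),v.ravel()])
    return (e+(np.c_[s,np.ones(len(s))]*dep.reshape(-1,1))@M.T).reshape(420,560,3)
E
python3 - <<'E'
from h import *
for n in('side','top'):
    print(manip.camera_info(n)); p,d=manip.camera(n); cv2.imwrite(f'pics/{n}0.png',p); np.save(n+'0.npy',d)
print(manip.read_state())
E
```

```text
{'fovy': 47.1481416914157, 'cx': 277.4914570203554, 'cy': 206.68886186611613, 'k1': -0.13406339594853284, 'eye': array([ 75.23161731, 833.33257492, 619.02374571]), 'orientation': array([-2.05153472,  0.0050833 , -2.63992803])}
{'fovy': 46.56480427214944, 'cx': 277.2105223845855, 'cy': 211.9332566020168, 'k1': -0.08902560570498147, 'eye': array([ 493.16192663,  -33.20238204, 1140.20714515]), 'orientation': array([-3.08765343, -0.00668822, -1.56893527])}
{'clock': 0.1, 'joints': array([-1.20960133e+00,  3.00410676e-01,  1.52150590e+00, -1.88626100e-05,
        1.32066711e+00, -6.65769209e-02]), 'qd': array([-0.00134495, -0.00165639, -0.00148977, -0.0017649 , -0.0003642 ,
        0.00096343]), 'effort': array([ 1.21574834e-03, -5.32643938e+01, -3.53284335e+01,  7.10244407e-02,
        2.35128589e-02, -6.61844911e-05]), 'eef_pos': array([ 228.09940293, -500.25363676,  229.95125466]), 'eef_rot': array([-3.14060259e+00, -4.77011763e-05,  4.27776573e-01]), 'wrist_force': array([-0.20639322,  0.42137399,  0.13031668]), 'moment': array([ 0.00845948, -0.00216715, -0.03223158]), 'finger_force': 0.0, 'finger_gap': 94.19001928070251}
```

View pics/top0.png

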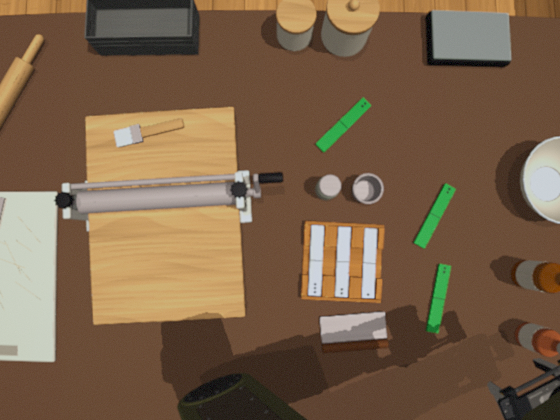

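View pics/side0.png

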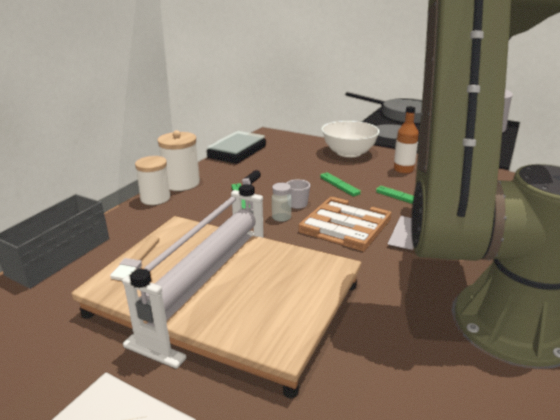

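Top view (up = +x, left = +y): sheeter boards cover about u 87–243, v 108–322, with the roller at v≈196. The tray is at u 303–383, v 222–300, with leaves at u≈316, 343 and 370. Jar (329,187) and cup (368,188) stand beyond it, the scraper (353,330) lies in front, and the green look-alikes are on the right.

```bash
python3 - <<'E'
from h import *
p=cv2.imread('pics/top0.png'); d=np.load('top0.npy'); C=cloud('top',d)
hsv=cv2.cvtColor(p,cv2.COLOR_BGR2HSV)
# leaves: bright grey in tray region
m=((hsv[...,1]<60)&(hsv[...,2]>120)).astype(np.uint8); t=m.copy(); t[:]=0; t[215:303,300:388]=m[215:303,300:388]
# close across dots / scribed line
t=cv2.morphologyEx(t,cv2.MORPH_CLOSE,np.ones((5,3),np.uint8))
for c in cv2.findContours(t,0,2)[0]:
    if cv2.contourArea(c)<200: continue
    (u,v),_,_=cv2.minAreaRect(c); mm=np.zeros_like(t); cv2.drawContours(mm,[c],-1,1,-1); mm=cv2.erode(mm,np.ones((5,5)))
    z=np.median(C[mm>0][:,2]); P=plane('top',c[:,0,:],z); r=cv2.minAreaRect(P[:,:2].astype(np.float32)); print('leaf',u,v,'z',z,r)
# tray rim / scraper heights
sub=C[310:352,318:390]; print('scraper zmax',np.percentile(sub[...,2],[50,90,99]))
# board
b=((C[...,2]>50)&(C[...,2]<70)).astype(np.uint8); b[:, :80]=0; b[:,255:]=0;b[330:]=0;b[:95]=0
for (r0,r1,nm) in((218,330,'feed'),(95,172,'out')):
    q=np.zeros_like(b); q[r0:r1]=b[r0:r1]; P=C[q>0]; print(nm,P[:,2].mean(),cv2.minAreaRect(P[:,:2].astype(np.float32)))
# roller
P=C[180:215,85:230].reshape(-1,3); P=P[(P[:,2]>112)&(P[:,2]<130)]
hi=P[P[:,2]>np.percentile(P[:,2],60)]; print('roller top',np.percentile(P[:,2],[50,90,98]),np.polyfit(hi[:,1],hi[:,0],1),hi[:,1].min(),hi[:,1].max(),hi[:,0].mean())
cv2.imwrite('pics/crop1.png',cv2.resize(p[205:355,290:450],None,fx=4,fy=4,interpolation=cv2.INTER_CUBIC))
E
```

```text
leaf 368.9223937988281 262.9965515136719 z 16.42874356300058 ((436.613037109375, -252.3236083984375), (31.749881744384766, 162.29962158203125), 87.1037368774414)
leaf 342.5069885253906 261.58538818359375 z 20.62804916837456 ((440.1009521484375, -190.55133056640625), (32.88072967529297, 162.65354919433594), 87.3229751586914)
leaf 315.89276123046875 260.3587951660156 z 24.722636872507564 ((443.14398193359375, -129.0127410888672), (31.723058700561523, 162.20175170898438), 87.34923553466797)
scraper zmax [12.60005286 22.89693197 27.3467806 ]
feed 60.5772289510847 ((428.95037841796875, 209.78736877441406), (238.28680419921875, 346.1185302734375), 3.575192451477051)
out 60.57105297073964 ((711.5277099609375, 224.38880920410156), (147.0338592529297, 345.88299560546875), 1.4420418739318848)
roller top [120.23019925 123.82420407 125.33299101] [-7.12510626e-02  5.95498476e+02] 60.89814679754079 367.30884041441607 580.4131164664318
```

View pics/crop1.png

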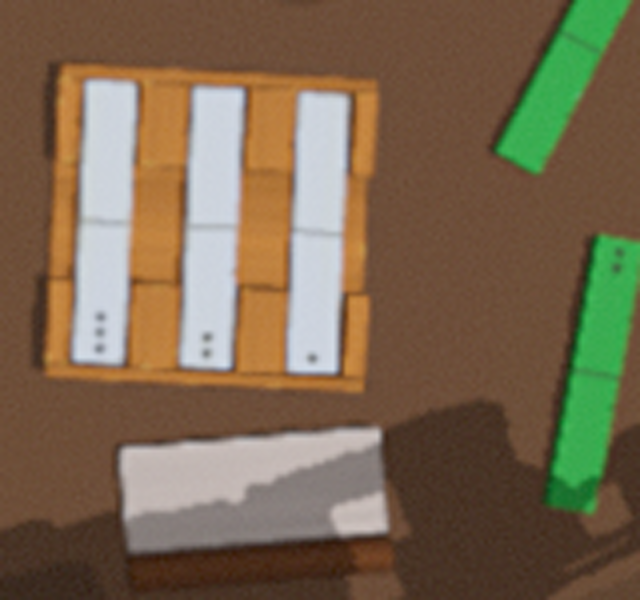

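The crop shows one dot on the right leaf (leaf_a, line at about world (437,-252)), two on the middle one (leaf_b) and three on the left one (leaf_c). I'll fit the sheeter axes more exactly next.

```bash
python3 - <<'E'
from h import *
d=np.load('top0.npy'); C=cloud('top',d)
b=(C[...,2]>52)&(C[...,2]<70)
def fit(P,dep,ind):
    x,y=P[:,ind],P[:,dep]; k=np.ones(len(x),bool)
    for _ in range(5):
        c=np.polyfit(x[k],y[k],1); r=abs(y-np.polyval(c,x)); k=r<max(2,2*np.median(r))
    return c
rows=list(range(225,310))+list(range(115,170))
L=np.array([C[r,80+np.argmax(b[r,80:150])] for r in rows]); Rr=np.array([C[r,255-np.argmax(b[r,255:200:-1])] for r in rows])
F=np.array([C[335-np.argmax(b[335:280:-1,c]),c] for c in range(105,235)]); B=np.array([C[95+np.argmax(b[95:150,c]),c] for c in range(95,225)])
l,r,f,k=fit(L,1,0),fit(Rr,1,0),fit(F,0,1),fit(B,0,1)
print(l,r,f,k)
P=C[175:220,90:225].reshape(-1,3); P=P[(P[:,2]>100)&(P[:,2]<135)]
# circle fit along slices in sheeter frame
th=(l[0]+r[0]-f[0]-k[0])/4; print('yaw',th)
X=P[:,0]*np.cos(th)+P[:,1]*np.sin(th)
z=P[:,2]; 
from scipy.optimize import least_squares
for x0 in(580,595):
    s=least_squares(lambda q:np.hypot(X-q[0],z-q[1])-25,[x0,95],loss='soft_l1',f_scale=1.0); print(s.x,'gap~',s.x[1]-25-60.57)
ym=lambda x:(np.polyval(l,x)+np.polyval(r,x))/2
xc=s.x[0]
x=570
for _ in range(5): x=(xc-ym(x)*np.sin(th))/np.cos(th)
print('nip by roller',x,ym(x))
y=ym(430);print('front,back at mid', np.polyval(f,ym(310)),np.polyval(k,ym(770)),'nip by boards', np.polyval(f,ym(310))+270, np.polyval(k,ym(770))-200)
E
```

```text
[5.95168831e-02 3.50255218e+02] [ 0.06139672 11.06684501] [-5.9361499e-02  3.2401801e+02] [-6.53066599e-02  7.93275965e+02]
yaw 0.06139544044778669
[592.9581125   97.49622039] gap~ 11.926220386871144
[592.95811218  97.49622267] gap~ 11.926222667033663
nip by roller 580.813138437695 215.7751359451696
front,back at mid 312.18117025618807 778.4374580586247 nip by boards 582.1811702561881 578.4374580586247
```

Call:
{"name": "step_arm", "arguments": {
  "series": [30, 35, 0, -0.07, 0.49, 30, 35, 0, -0.07, 0.49, 30, 35, 0, -0.07, 0.49, 30, 35, 0, -0.07, 0.49, 30, 36, 0, -0.07, 0.49, 30, 36, 0, -0.07, 0.49, 28, 36, 0, -0.058, 0.49, 0, 0, -40, 0, 0.49, 0, 0, -40, 0, 0.49, 0, 0, -40, 0, 0.49, 0, 0, -20, 0, 0.49, 0, 0, 0, 0, 0.49],
  "squeeze": 15
}}

```text
clock: 1.6
eef_pos: [435.5, -252.0, 89.2]
eef_rot: [-3.14, 0.003, -0.05]
wrist_force: [-0.3, 0.3, 0.9]
finger_gap: 48.1
finger_force: 0.0
```

Call:
{"name": "step_arm", "arguments": {
  "series": [1, 0, -20, 0, 0.49, 0, 0, -20, 0, 0.49, 0, 0, -10, 0, 0.49, 0, 0, -4, 0, 0.49, 0, 0, 0, 0, 0.49, 0, 0, 0, 0, 0.75, 0, 0, 0, 0, 0.75, 0, 0, 0, 0, 0.75, 0, 0, 0, 0, 0.75]
}}

```text
clock: 2.72
eef_pos: [437.3, -252.5, 36.8]
eef_rot: [3.141, -0.0, -0.05]
wrist_force: [-1.2, 1.3, 4.1]
finger_gap: 27.6
finger_force: 15.0
```

Call:
{"name": "step_arm", "arguments": {
  "series": [0, 0, 20, 0, 0.75, 0, 0, 40, 0, 0.75, 0, 0, 40, 0, 0.75, 0, 0, 40, 0, 0.75, 2, 30, 0, 0.011, 0.75, 2, 45, 0, 0.01, 0.75, 2, 50, 0, 0.01, 0.75, 2, 50, 0, 0.01, 0.75, 2, 50, 0, 0.01, 0.75, 3, 50, 0, 0.01, 0.75, 3, 50, 0, 0.01, 0.75, 3, 50, 0, 0.01, 0.75, 3, 50, 0, 0.01, 0.75, 3, 50, 0, 0.01, 0.75, 2, 35, 0, 0.01, 0.75, 0, 19, 0, 0, 0.75, 0, 0, 0, 0, 0.75],
  "squeeze": 25
}}

```text
clock: 4.85
eef_pos: [464.0, 276.9, 176.1]
eef_rot: [3.141, 0.001, 0.062]
wrist_force: [-0.6, -1.0, -1.3]
finger_gap: 27.4
finger_force: 25.0
```

Call:
{"name": "step_arm", "arguments": {
  "series": [0, 0, -35, 0, 0.75, 0, 0, -30, 0, 0.75, 0, 0, -12, 0, 0.75, 0, 0, -6, 0, 0.75, 0, 0, -2, 0, 0.75, 0, 0, 0, 0, 0.75]
}}

```text
clock: 5.6
eef_pos: [464.5, 276.7, 92.1]
eef_rot: [-3.141, -0.001, 0.061]
wrist_force: [-0.1, -0.2, -1.3]
finger_gap: 27.7
finger_force: 25.0
```

Call:
{"name": "step_arm", "arguments": {
  "series": [0, 0, -2, 0, 0.75, 0, 0, -1, 0, 0.75, 0, 0, 0, 0, 0.75]
}}

```text
clock: 5.98
eef_pos: [464.2, 276.6, 88.8]
eef_rot: [-3.141, -0.0, 0.061]
wrist_force: [-1.7, -0.9, 3.4]
finger_gap: 27.6
finger_force: 25.0
```

Call:
{"name": "step_arm", "arguments": {
  "series": [0, 0, -1, 0, 0.75, 0, 0, 0, 0, 0.75]
}}

```text
clock: 6.22
eef_pos: [464.3, 276.7, 88.7]
eef_rot: [-3.141, -0.001, 0.061]
wrist_force: [-5.9, -2.9, 15.4]
finger_gap: 27.4
finger_force: 25.0
```

Call:
{"name": "step_arm", "arguments": {
  "series": [0, 0, 1, 0, 0.6, 0, 0, 0, 0, 0.49, 0, 0, 0, 0, 0.49, -18, -1, 0, 0, 0.49, -18, -1, 0, 0, 0.49, -18, -1, 0, 0, 0.49, 0, 0, 0, 0, 0.49, 0, 0, 0, 0, 0.75, 0, 0, 0, 0, 0.75, 0, 0, 0, 0, 0.75, 0, 0, 0, 0, 0.75],
  "squeeze": 10
}}

```text
clock: 7.6
eef_pos: [410.3, 273.5, 88.4]
eef_rot: [3.142, 0.0, 0.061]
wrist_force: [0.1, 0.3, -0.3]
finger_gap: 27.8
finger_force: 10.0
```

Call:
{"name": "step_arm", "arguments": {
  "series": [8, 0.5, 0, 0, 0.75, 8, 0.5, 0, 0, 0.75, 8, 0.5, 0, 0, 0.75, 0, 0, 0, 0, 0.75]
}}

```text
clock: 8.1
eef_pos: [434.8, 275.0, 88.4]
eef_rot: [-3.142, -0.0, 0.06]
wrist_force: [0.2, 0.2, 0.7]
finger_gap: 28.1
finger_force: 10.0
```

Call:
{"name": "step_arm", "arguments": {
  "series": [8, 0.5, 0, 0, 0.75, 8, 0.5, 0, 0, 0.75, 8, 0.5, 0, 0, 0.75, 6, 0.4, 0, 0, 0.75, 0, 0, 0, 0, 0.75, 0, 0, 0, 0, 0.75]
}}

```text
clock: 8.85
eef_pos: [464.1, 277.0, 88.4]
eef_rot: [3.142, 0.0, 0.061]
wrist_force: [0.7, -0.2, -0.5]
finger_gap: 28.2
finger_force: 10.0
```

Call:
{"name": "step_arm", "arguments": {
  "series": [0, 0, 0, 0, 0.49, 0, 0, 0, 0, 0.49, 0, 0, 20, 0, 0.49, 0, 0, 35, 0, 0.49, 0, 0, 35, 0, 0.49, -2, -30, 0, -0.011, 0.49, -2, -45, 0, -0.01, 0.49, -2, -50, 0, -0.01, 0.49, -3, -50, 0, -0.01, 0.49, -3, -50, 0, -0.01, 0.49, -3, -50, 0, -0.01, 0.49, -3, -50, 0, -0.01, 0.49, -2, -50, 0, -0.01, 0.49, -2, -45, 0, -0.01, 0.49, -2, -35, 0, -0.01, 0.49, 0, -12.5, 0, -0.01, 0.49, 0, 0, -40, 0, 0.49, 0, 0, -40, 0, 0.49, 0, 0, -20, 0, 0.49, 0, 0, 0, 0, 0.49],
  "squeeze": 15
}}

```text
clock: 11.35
eef_pos: [439.7, -189.5, 77.5]
eef_rot: [-3.14, 0.002, -0.05]
wrist_force: [0.8, -1.0, 0.1]
finger_gap: 48.4
finger_force: 0.0
```

```bash
python3 - <<'E'
from h import *
s=manip.read_state(); print(s['eef_pos'],s['eef_rot'])
p,d=manip.camera('top'); q,e=manip.camera('side')
np.save('t1.npy',d)
a=cv2.resize(p[165:335,75:275],None,fx=2.5,fy=2.5,interpolation=cv2.INTER_CUBIC); b=q[130:400,70:370]
b=cv2.resize(b,(300,425)) if 0 else cv2.copyMakeBorder(b,0,425-270,0,0,cv2.BORDER_CONSTANT)
cv2.imwrite('pics/s1.png',np.hstack([a,b]))
E
```

```text
[ 439.74879417 -189.53010721   77.52728154] [-3.14041558e+00  2.29470554e-03 -4.96600089e-02]
```

View pics/s1.png

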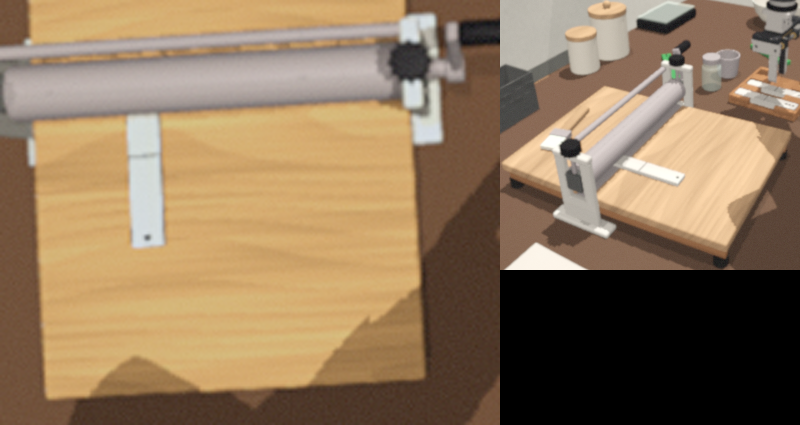

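Leaf_a lies flat with its end under the roller: tail at about (134,264) and scribed line at about (132.6,227) in the full top image. Next is leaf_b.

Call:
{"name": "step_arm", "arguments": {
  "series": [0.5, -1, -20, 0, 0.49, 0, 0, -15, 0, 0.49, 0, 0, -5.5, 0, 0.49, 0, 0, 0, 0, 0.49, 0, 0, 0, 0, 0.75, 0, 0, 0, 0, 0.75, 0, 0, 0, 0, 0.75, 0, 0, 0, 0, 0.75]
}}

```text
clock: 12.45
eef_pos: [440.9, -191.6, 38.3]
eef_rot: [3.141, -0.001, -0.05]
wrist_force: [-0.8, 0.4, 5.5]
finger_gap: 27.8
finger_force: 15.0
```

```bash
python3 - <<'E'
from h import *
P=plane('top',[(132.6,227.2),(134,263.5)],68); th=.061
D=P[:,:2]-[580.5,215.8]; print(D@np.array([[np.cos(th),-np.sin(th)],[np.sin(th),np.cos(th)]]))
E
```

```text
[[ -59.94351361   67.23248393]
 [-140.01443669   67.85371972]]
```

Call:
{"name": "step_arm", "arguments": {
  "series": [0, 0, 20, 0, 0.75, 0, 0, 40, 0, 0.75, 0, 0, 40, 0, 0.75, 0, 0, 40, 0, 0.75, 3, 30, 0, 0.011, 0.75, 3, 45, 0, 0.012, 0.75, 3, 50, 0, 0.012, 0.75, 3, 50, 0, 0.012, 0.75, 3, 50, 0, 0.012, 0.75, 3, 50, 0, 0.012, 0.75, 3, 50, 0, 0.012, 0.75, 3, 40, 0, 0.012, 0.75, 3, 25, 0, 0.012, 0.75, 1, 10.5, 0, 0.004, 0.75, 0, 0, -30, 0, 0.75, 0, 0, -30, 0, 0.75, 0, 0, -15, 0, 0.75, 0, 0, -9, 0, 0.75, 0, 0, 0, 0, 0.75],
  "squeeze": 25
}}

```text
clock: 14.82
eef_pos: [468.8, 208.8, 94.1]
eef_rot: [3.142, 0.0, 0.061]
wrist_force: [0.9, 0.8, 0.1]
finger_gap: 27.3
finger_force: 25.0
```

Call:
{"name": "step_arm", "arguments": {
  "series": [0, 0, -3, 0, 0.75, 0, 0, -1, 0, 0.75, 0, 0, 0, 0, 0.75]
}}

```text
clock: 15.2
eef_pos: [468.9, 209.1, 90.3]
eef_rot: [-3.141, -0.001, 0.061]
wrist_force: [-0.1, -1.1, 1.1]
finger_gap: 27.7
finger_force: 25.0
```

Call:
{"name": "step_arm", "arguments": {
  "series": [0, 0, -1, 0, 0.75, 0, 0, 0, 0, 0.75]
}}

```text
clock: 15.45
eef_pos: [468.9, 209.1, 90.3]
eef_rot: [-3.141, -0.001, 0.061]
wrist_force: [-6.5, -2.6, 14.9]
finger_gap: 27.7
finger_force: 25.0
```

Call:
{"name": "step_arm", "arguments": {
  "series": [0, 0, 1, 0, 0.6, 0, 0, 0, 0, 0.49, 0, 0, 0, 0, 0.49, -18, -1, 0, 0, 0.49, -18, -1, -1, 0, 0.49, -18, -1, -1, 0, 0.49, 0, 0, 0, 0, 0.49, 0, 0, 0, 0, 0.75, 0, 0, 0, 0, 0.75, 0, 0, 0, 0, 0.75, 0, 0, 0, 0, 0.75],
  "squeeze": 7
}}

```text
clock: 16.82
eef_pos: [414.8, 206.0, 87.9]
eef_rot: [-3.142, -0.0, 0.061]
wrist_force: [0.1, 0.4, 0.1]
finger_gap: 28.1
finger_force: 7.0
```

Call:
{"name": "step_arm", "arguments": {
  "series": [6, 0.4, 0, 0, 0.75, 3, 0.2, 0, 0, 0.75, 0, 0, 0, 0, 0.75]
}}

```text
clock: 17.2
eef_pos: [424.0, 206.6, 87.9]
eef_rot: [-3.142, -0.0, 0.061]
wrist_force: [0.1, 0.2, 0.8]
finger_gap: 28.2
finger_force: 7.0
```

Call:
{"name": "step_arm", "arguments": {
  "series": [2, 0.1, 0, 0, 0.75, 2, 0.1, 0, 0, 0.75, 2, 0.1, 0, 0, 0.75, 2, 0.1, 0, 0, 0.75]
}}

```text
clock: 17.7
eef_pos: [431.8, 207.0, 87.9]
eef_rot: [3.142, 0.0, 0.061]
wrist_force: [0.1, -0.1, -0.2]
finger_gap: 27.9
finger_force: 7.0
```

Call:
{"name": "step_arm", "arguments": {
  "series": [2, 0.1, 0, 0, 0.75, 2, 0.1, 0, 0, 0.75, 2, 0.1, 0, 0, 0.75, 0, 0, 0, 0, 0.75]
}}

```text
clock: 18.2
eef_pos: [437.8, 207.3, 88.0]
eef_rot: [-3.142, -0.0, 0.061]
wrist_force: [0.8, -0.0, -0.2]
finger_gap: 28.0
finger_force: 7.0
```

Call:
{"name": "step_arm", "arguments": {
  "series": [2, 0.1, 0, 0, 0.75, 2, 0.1, 0, 0, 0.75, 0, 0, 0, 0, 0.75]
}}

```text
clock: 18.58
eef_pos: [441.8, 207.5, 88.0]
eef_rot: [-3.142, -0.0, 0.061]
wrist_force: [0.3, -0.0, -0.4]
finger_gap: 27.9
finger_force: 7.0
```

Call:
{"name": "step_arm", "arguments": {
  "series": [2, 0.1, 0, 0, 0.75, 2, 0.1, 0, 0, 0.75, 0, 0, 0, 0, 0.75]
}}

```text
clock: 18.95
eef_pos: [445.8, 207.7, 87.9]
eef_rot: [-3.142, -0.0, 0.061]
wrist_force: [-0.3, 0.7, -1.3]
finger_gap: 28.3
finger_force: 7.0
```

Call:
{"name": "step_arm", "arguments": {
  "series": [2, 0.1, 0, 0, 0.75, 2, 0.1, 0, 0, 0.75, 2, 0.1, 0, 0, 0.75, 0, 0, 0, 0, 0.75]
}}

```text
clock: 19.45
eef_pos: [451.8, 208.0, 87.9]
eef_rot: [-3.142, -0.0, 0.061]
wrist_force: [-0.1, 0.9, -0.8]
finger_gap: 28.0
finger_force: 7.0
```

Call:
{"name": "step_arm", "arguments": {
  "series": [3, 0.2, 0, 0, 0.75, 3, 0.2, 0, 0, 0.75, 3, 0.2, 0, 0, 0.75, 3, 0.2, 0, 0, 0.75, 0, 0, 0, 0, 0.75]
}}

```text
clock: 20.08
eef_pos: [463.9, 208.8, 87.9]
eef_rot: [-3.142, -0.0, 0.061]
wrist_force: [-0.4, 0.4, -0.6]
finger_gap: 27.8
finger_force: 7.0
```

Leaf_b slides in with no resistance. I'll take it on to mid length.

Call:
{"name": "step_arm", "arguments": {
  "series": [8, 0.5, 0, 0, 0.75, 8, 0.5, 0, 0, 0.75, 8, 0.5, 0, 0, 0.75, 8, 0.5, 0, 0, 0.75, 8, 0.5, 0, 0, 0.75, 8, 0.5, 0, 0, 0.75, 8, 0.5, 0, 0, 0.75, 6, 0.4, 0, 0, 0.75, 0, 0, 0, 0, 0.75]
}}

```text
clock: 21.2
eef_pos: [526.1, 212.7, 87.9]
eef_rot: [-3.142, -0.0, 0.061]
wrist_force: [-0.1, -0.0, -1.2]
finger_gap: 28.0
finger_force: 7.0
```

Call:
{"name": "step_arm", "arguments": {
  "series": [0, 0, 0, 0, 0.49, 0, 0, 0, 0, 0.49, -30, -1.5, 0, 0, 0.49, -30, -1.5, 0, 0, 0.49, 0, 0, 20, 0, 0.49, 0, 0, 35, 0, 0.49, 0, 0, 35, 0, 0.49, -2.5, -30, 0, -0.011, 0.49, -2.5, -45, 0, -0.014, 0.49, -2.5, -50, 0, -0.014, 0.49, -3, -50, 0, -0.014, 0.49, -3, -50, 0, -0.014, 0.49, -3, -50, 0, -0.014, 0.49, -3, -40, 0, -0.015, 0.49, -3, -24, 0, -0.015, 0.49, 0, 0, -40, 0, 0.49, 0, 0, -40, 0, 0.49, 0, 0, -20, 0, 0.49, 0, 0, 0, 0, 0.49],
  "squeeze": 15
}}

```text
clock: 23.58
eef_pos: [442.5, -129.0, 77.1]
eef_rot: [-3.141, 0.002, -0.05]
wrist_force: [-0.2, -0.1, 0.7]
finger_gap: 47.8
finger_force: 0.0
```

```bash
python3 - <<'E'
from h import *
p,d=manip.camera('top')
cv2.imwrite('pics/t2.png',cv2.resize(p[165:335,75:275],None,fx=4,fy=3.5,interpolation=cv2.INTER_CUBIC))
E
```

```text
(no output)
```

View pics/t2.png

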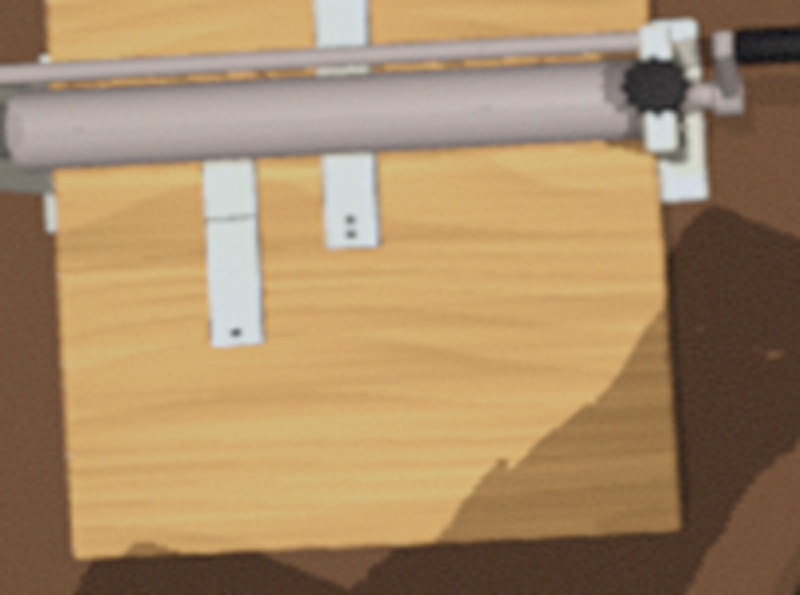

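Leaf_b runs through the rollers, square, with its tail end at about px (162.8,235.6) in the full frame. Leaf_a is unchanged.

```bash
python3 - <<'E'
from h import *
P=plane('top',[(162.75,235.4)],72); th=.061
D=P[:,:2]-[580.5,215.8]; print(D@np.array([[np.cos(th),-np.sin(th)],[np.sin(th),np.cos(th)]])+[80,0])
E
```

```text
[[-1.92527246  0.0170847 ]]
```

Call:
{"name": "step_arm", "arguments": {
  "series": [0.8, 0, -20, 0, 0.49, 0, 0, -15, 0, 0.49, 0, 0, -4.5, 0, 0.49, 0, 0, 0, 0, 0.49, 0, 0, 0, 0, 0.75, 0, 0, 0, 0, 0.75, 0, 0, 0, 0, 0.75, 0, 0, 0, 0, 0.75]
}}

```text
clock: 24.62
eef_pos: [444.2, -129.4, 38.8]
eef_rot: [3.141, -0.001, -0.05]
wrist_force: [-0.1, 0.9, 5.5]
finger_gap: 27.9
finger_force: 15.0
```

Call:
{"name": "step_arm", "arguments": {
  "series": [0, 0, 20, 0, 0.75, 0, 0, 40, 0, 0.75, 0, 0, 40, 0, 0.75, 0, 0, 40, 0, 0.75, 4, 30, 0, 0.015, 0.75, 4, 45, 0, 0.016, 0.75, 4, 50, 0, 0.016, 0.75, 4, 50, 0, 0.016, 0.75, 4, 45, 0, 0.016, 0.75, 4, 30, 0, 0.016, 0.75, 4.7, 20.5, 0, 0.016, 0.75, 0, 0, 0, 0, 0.75, 0, 0, -30, 0, 0.75, 0, 0, -30, 0, 0.75, 0, 0, -15, 0, 0.75, 0, 0, -8, 0, 0.75, 0, 0, -3, 0, 0.75, 0, 0, 0, 0, 0.75],
  "squeeze": 25
}}

```text
clock: 26.88
eef_pos: [473.0, 141.2, 93.0]
eef_rot: [-3.141, -0.001, 0.061]
wrist_force: [-0.7, 0.3, -2.0]
finger_gap: 27.8
finger_force: 25.0
```

Call:
{"name": "step_arm", "arguments": {
  "series": [0, 0, -1.5, 0, 0.75, 0, 0, -0.5, 0, 0.75, 0, 0, 0, 0, 0.75]
}}

```text
clock: 27.25
eef_pos: [472.8, 141.2, 90.8]
eef_rot: [-3.142, -0.0, 0.061]
wrist_force: [-1.0, -0.2, 2.5]
finger_gap: 27.6
finger_force: 25.0
```

Call:
{"name": "step_arm", "arguments": {
  "series": [0, 0, 0, 0, 0.6, 0, 0, 0, 0, 0.49, 0, 0, 0, 0, 0.49, -18, -1, -0.5, 0, 0.49, -18, -1, -1, 0, 0.49, -18, -1, -1, 0, 0.49, 0, 0, 0, 0, 0.49, 0, 0, 0, 0, 0.75, 0, 0, 0, 0, 0.75, 0, 0, 0, 0, 0.75, 0, 0, 0, 0, 0.75],
  "squeeze": 7
}}

```text
clock: 28.62
eef_pos: [418.9, 138.2, 87.9]
eef_rot: [-3.142, -0.0, 0.061]
wrist_force: [0.7, -0.7, -0.5]
finger_gap: 28.0
finger_force: 7.0
```

Call:
{"name": "step_arm", "arguments": {
  "series": [5, 0.3, 0, 0, 0.75, 5, 0.3, 0, 0, 0.75, 2, 0.1, 0, 0, 0.75, 0, 0, 0, 0, 0.75]
}}

```text
clock: 29.12
eef_pos: [430.9, 138.9, 87.9]
eef_rot: [-3.142, -0.0, 0.061]
wrist_force: [1.4, 0.1, -1.5]
finger_gap: 27.6
finger_force: 7.0
```

Call:
{"name": "step_arm", "arguments": {
  "series": [1.5, 0.1, 0, 0, 0.75, 1.5, 0.1, 0, 0, 0.75, 0, 0, 0, 0, 0.75]
}}

```text
clock: 29.5
eef_pos: [433.8, 139.1, 87.9]
eef_rot: [-3.142, -0.0, 0.061]
wrist_force: [0.3, 0.1, -1.1]
finger_gap: 28.1
finger_force: 7.0
```

Call:
{"name": "step_arm", "arguments": {
  "series": [1.5, 0.1, 0, 0, 0.75, 1, 0.1, 0, 0, 0.75, 0, 0, 0, 0, 0.75]
}}

```text
clock: 29.88
eef_pos: [436.3, 139.3, 87.9]
eef_rot: [-3.142, -0.0, 0.061]
wrist_force: [0.4, -0.2, -1.1]
finger_gap: 27.9
finger_force: 7.0
```

Call:
{"name": "step_arm", "arguments": {
  "series": [1, 0, 0, 0, 0.75, 1, 0.1, 0, 0, 0.75, 0, 0, 0, 0, 0.75]
}}

```text
clock: 30.25
eef_pos: [438.3, 139.4, 87.9]
eef_rot: [-3.142, -0.0, 0.061]
wrist_force: [-0.4, -0.5, -1.6]
finger_gap: 27.9
finger_force: 7.0
```

Call:
{"name": "step_arm", "arguments": {
  "series": [1, 0, 0, 0, 0.75, 1, 0.1, 0, 0, 0.75, 0, 0, 0, 0, 0.75]
}}

```text
clock: 30.62
eef_pos: [439.5, 139.4, 87.8]
eef_rot: [3.141, 0.002, 0.061]
wrist_force: [-7.5, -1.1, 3.1]
finger_gap: 27.6
finger_force: 7.0
```

It binds: about 7 N at a position where the end is roughly 12 mm before the nip. I'll hold it briefly, back leaf_c off, then draw leaf_a back onto the feed board.

Call:
{"name": "step_arm", "arguments": {
  "series": [0, 0, 0, 0, 0.75, 0, 0, 0, 0, 0.75, -5, -0.3, 0, 0, 0.75, -10, -0.6, 0, 0, 0.75, -10, -0.6, 0, 0, 0.75, 0, 0, 0, 0, 0.75, 0, 0, 0, 0, 0.6, 0, 0, 0, 0, 0.49, 0, 0, 0, 0, 0.49, 0, 0, 20, 0, 0.49, 0, 0, 40, 0, 0.49, 10, 34, 0, 0, 0.49, 10, 35, 0, 0, 0.49, 10, 35, 0, 0, 0.49, 10, 34, 0, 0, 0.49, 0, 0, 0, 0, 0.49]
}}

```text
clock: 32.62
eef_pos: [455.3, 277.5, 147.5]
eef_rot: [3.142, 0.0, 0.063]
wrist_force: [-0.7, 0.6, 0.6]
finger_gap: 48.2
finger_force: 0.0
```

Call:
{"name": "step_arm", "arguments": {
  "series": [5, -0.5, -25, 0, 0.49, 0, 0, -25, 0, 0.49, 0, 0, -9.5, 0, 0.49, 0, 0, 0, 0, 0.49, 0, 0, 0, 0, 0.75, 0, 0, 0, 0, 0.75, 0, 0, 0, 0, 0.75, 0, 0, 0, 0, 0.75, -10, -0.6, 0, 0, 0.75, -12, -0.7, 0, 0, 0.75, -12, -0.7, 0, 0, 0.75, -12, -0.7, 0, 0, 0.75, -10, -0.6, 0, 0, 0.75, 0, 0, 0, 0, 0.75, 0, 0, 0, 0, 0.6, 0, 0, 0, 0, 0.49, 0, 0, 0, 0, 0.49, 0, 0, 25, 0, 0.49],
  "squeeze": 10
}}

```text
clock: 34.88
eef_pos: [403.3, 271.7, 112.3]
eef_rot: [3.14, 0.003, 0.061]
wrist_force: [-0.3, 0.8, -0.4]
finger_gap: 48.0
finger_force: 0.0
```

Call:
{"name": "step_arm", "arguments": {
  "series": [0, 0, 40, 0, 0.49, 0, 0, 40, 0, 0.49, -5, -40, 0, 0, 0.49, 0, -50, 0, 0, 0.49, 0, -50, 0, 0, 0.49, 0, -50, 0, 0, 0.49, 0, -50, 0, 0, 0.49, 0, -50, 0, 0, 0.49, 0, -30, 0, 0, 0.49, 0, 0, 0, 0, 0.49]
}}

```text
clock: 36.12
eef_pos: [399.0, -49.2, 193.3]
eef_rot: [3.142, 0.0, 0.058]
wrist_force: [0.2, 0.2, 0.5]
finger_gap: 48.0
finger_force: 0.0
```

```bash
python3 - <<'E'
from h import *
p,d=manip.camera('top'); q,e=manip.camera('side')
cv2.imwrite('pics/t3.png',cv2.resize(p[95:335,75:395],(800,600),interpolation=cv2.INTER_CUBIC))
cv2.imwrite('pics/s3.png',q)
C=cloud('top',d); 
for r,c in((235,163),(228,163),(245,131),(265,132),(245,190),(265,190)): print(C[r,c],p[r,c])
E
```

```text
[499.69771908 213.77329562  56.67634083] [171 180 187]
[514.94596236 210.28126637  72.85907508] [164 166 161]
[ 493.16192663  -33.20238204 1140.20714515] [210 213 207]
[433.31908418 279.21626943  68.70071401] [212 214 207]
[477.99929388 149.91827332  75.37394369] [213 215 208]
[434.54321363 149.35375559  76.46801503] [214 215 208]
```

View pics/t3.png

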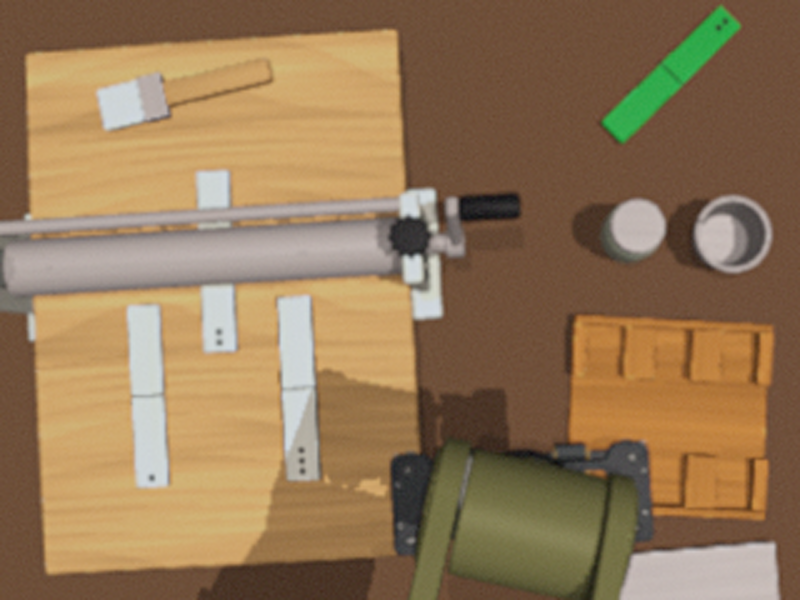

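View pics/s3.png

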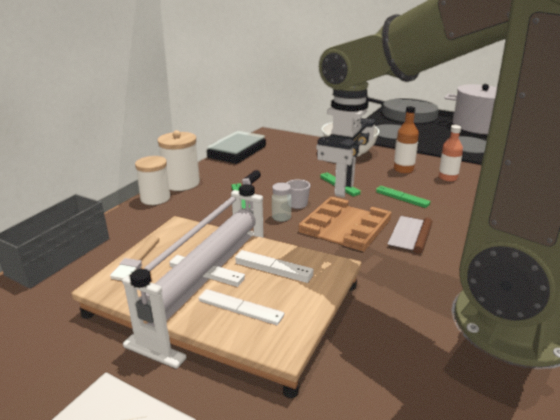

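The final views show leaf_b square through the rollers, tail at px (163,235) and far end at (160,163), so its mid line is within about 2 mm of the roller line. Leaf_a and leaf_c lie flat on the feed board, and the arm is clear.

```bash
python3 -c "from cell import manip; print(manip.sign_off())"
```

```text
the job is handed in; nothing more can be done
None
```

Job handed in: leaf_b (12 mm) is the thickest leaf that goes and lies half way through the rollers, square, with its mid line about 2 mm from the roller line; leaf_c (16 mm) bound at about 7 N, and leaf_a and leaf_c lie flat on the feed board.

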